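# Stack a relay on its heat sink with a copper heat spreader

### The job

Slide the thin copper plate across the mat until one end sticks out over the open edge of the bench on the robot's left, then grip that end by the plate's two long sides and lay the plate centred and square on the flat top of the black heat sink. Then pick up the white relay and set it in the middle of the copper plate, the right way up with its long side along the plate's, and let go. Release each part only once it rests in place, do not drop it, and leave the other things on the bench where they are.

Things in the scene. Friction and masses are not known exactly. Their poses are not given: they have to be found in the camera images.
- spreader: copper plate 110 x 60 x 2.5 mm, about 0.15 kg, screw-hole marks only painted. Origin at centre of underside; x along its 110 mm length, y across, z up. Starts flat on the blue mat, length towards the bench edge at the robot's left (up to 15 degrees off). Fingertips pressed on top with 6 to 12 N drag it in a straight line, but cannot turn it. Its middle must stay on the bench or it tips off
- spreader_end_a (a point): middle of the plate's short end at its own +x, 55 mm from the centre
- spreader_end_b (a point): middle of the plate's short end at its own -x, 55 mm from the centre
- bench_edge (a point): a point on the bench edge at the robot's left (the +y side), at the height of the mat's top. The edge is straight and runs along world x through this point; from there on (larger y) there is nothing under the plate. Axes along the world's. The bench stands up to 25 mm further left or right each time. The blue mat is 2 mm thick, 470 x 760 mm, and ends flush with the edge
- heatsink: black finned aluminium heat sink, loose, about 0.27 kg, standing on its fins with the flat base up: 100 mm long (its x), 52 mm wide (its y), 40 mm high. Origin at the centre of its underside
- heatsink_top (a point): centre of the heat sink's flat top, 40 mm above its underside; axes as the heat sink's
- relay: white block-shaped solid-state relay, about 0.10 kg, on an aluminium base plate: 58 mm long (its x), 45 mm wide (its y), 23 mm high over the middle 36 mm of its length; the two ends are lower (18 mm) with brass screw terminals. Grip it by its two flat long sides, 45 mm apart. Origin at the centre of its underside, z up
- multimeter: bystander: orange and black hand multimeter lying on its back, 92 x 188 x 40 mm
- hard_drive: bystander: silver 3.5 inch hard drive, 102 x 147 x 26 mm
- circuit_card: bystander: green circuit card with a silver finned cooler, 72 x 130 x 27 mm
- screwdriver: bystander: screwdriver with blue handle, 170 mm long, about 25 mm thick, lying on the mat
- brush: bystander: cleaning brush with red handle, 190 mm long
- paste_jar: bystander: small jar of thermal paste, 42 mm across, 36 mm high
- screw_dish: bystander: round steel dish with screws, 96 mm across, 22 mm high

How it is judged:
On the way, in this order (a step that is already met when the one before it is completed fails the run):
1. the copper plate has been slid, lying flat, so that one short end sticks out 20 mm or more over the bench edge on the robot's left (y of any of spreader_end_a, spreader_end_b in the frame of bench_edge above 0.02 m and angle between spreader's own z axis and vertical below 0.08 rad and z of spreader in the frame of bench_edge between -0.004 and 0.004 m), for 0.2 s.
2. the copper plate lies on the heat sink, centred and square, let go (x of spreader in the frame of heatsink_top between -0.008 and 0.008 m and y of spreader in the frame of heatsink_top between -0.006 and 0.006 m and z of spreader in the frame of heatsink_top between -0.003 and 0.003 m and angle between the x axis of spreader and the x axis of heatsink, either way round below 0.1 rad and angle between each of spreader, heatsink's own z axis and vertical below 0.06 rad and linear speed of spreader below 0.02 m/s and contact force between spreader and the fingers below 0.1 N), for 0.2 s.
At the end, for the whole second after the job is handed in: Copper plate flat on the upright heat sink, centred within 8 mm along and 6 mm across it, square within 6 degrees; relay upright on the plate, within 12 mm along and 8 mm across of its middle, long sides parallel within 8 degrees; all let go and at rest (x of spreader in the frame of heatsink_top between -0.008 and 0.008 m and y of spreader in the frame of heatsink_top between -0.006 and 0.006 m and z of spreader in the frame of heatsink_top between -0.003 and 0.003 m and angle between the x axis of spreader and the x axis of heatsink, either way round below 0.1 rad and angle between each of spreader, heatsink, relay's own z axis and vertical below 0.06 rad and linear speed of each of spreader, relay, heatsink below 0.02 m/s and x of relay in the frame of spreader between -0.012 and 0.012 m and y of relay in the frame of spreader between -0.008 and 0.008 m and z of relay in the frame of spreader between 0.0005 and 0.005 m and angle between the x axis of relay and the x axis of spreader, either way round below 0.15 rad); the robot touches nothing.
It fails at once if another thing on the bench was moved more than 30 mm (distance of any of multimeter, hard_drive, circuit_card, screwdriver, brush, paste_jar, screw_dish from where it was at the start of the episode above 0.03 m).
It fails at once if the plate was let go more than 10 mm above the heat sink (horizontal distance between spreader and heatsink_top below 0.05 m and z of spreader in the frame of heatsink_top above 0.01 m and contact force between spreader and the fingers below 0.05 N).
It fails at once if the relay was let go more than 10 mm above the plate (horizontal distance between relay and spreader below 0.05 m and z of relay in the frame of spreader above 0.0125 m and contact force between relay and the fingers below 0.05 N).
It also fails if it takes over 72 s, if anything falls off the work surface, if the arm or the gripper's body presses on something with over 40 N, if the wrist force passes 120 N, or if a joint passes its speed limit or range.

### The arm

A 6-joint arm with a two-finger parallel gripper is mounted at the origin on the work surface. World frame = base frame: x ahead of the robot, y to its left, z up, the work surface at z = 0. Lengths are in m, angles in rad, forces in N, time in s.
With the tool pointing down it reaches from about 0.25 to 0.725 m from the base axis. Payload 4 kg.
Tool frame: the origin (TCP) lies midway between the tips of the shut fingers; the grasp point (between the pads) lies 19 mm behind it; z points along the fingers, y is the direction in which the jaws open and shut (so a half turn about z gives the same grasp; the last joint's range is limited). The gripper opens to 85 mm and grips with 20 to 120 N. Pads are 22 mm wide; open, the fingers measure 114 mm over their backs; the gripper's body (76 mm by 85 mm) begins 54 mm behind the grasp point. The pads swing forward as they close: fully open they stand 13 mm farther back than shut.
Start: joints at [1.25, 0.241, 0.005, 1.335, 0, 1.571], TCP at [0.158, 0.474, 0.231] pointing down, gripper open.
Joint ranges: [-2.72, 2.72], [-1.05, 1.87], [-1.09, 1.28], [-1.99, 2.15], [-1.42, 1.44], [-3.14, 3.14]. Speed limits (rad/s): [2.79, 2.79, 3.14, 3.14, 3.14, 3.14].

### API

Orientations are given as [roll, pitch, yaw] about the fixed x, y, z axes, in that order (R = Rz(yaw) Ry(pitch) Rx(roll)).
In Python, from station import manip gives the robot as it stands.
- The arm moves only by the shell command python3 -m creep 'ROWS'. ROWS is JSON, a list of rows, each a list of 7 numbers: the turn, a rotation vector about the tool's x, y, z in degrees, then the shift along the tool's x, y, z in mm, then the finger opening in mm, from 0 to 85.4. In form: [[rx, ry, rz, dx, dy, dz, grip], ...]. A call has exactly 10 rows; each row is the pose to reach, as a shift and turn from the pose commanded when the call began, along the tool's axes at that moment; what a row does not reach only later rows make up. A row lasts 1/12 s, in which the tool goes at most 41.7 mm and 7.16 degrees, less where a joint would pass 70% of its speed; a pose out of reach is approached as far as the arm can. A call with a gripper value outside its range is refused whole. The fingers move at their own pace and stop on an object; the grip force is fixed at half the most. Time passes only in rows, so rows that repeat a pose let the fingers close, or fill a call up. It gives the time, the measured TCP pose, the force and the opening at its end, in the units of the state.
- manip.get_state(): the state, without advancing time (a new reading comes with each control period).
- manip.camera(name): name is "side" or "top" or "wrist"; returns a dict with "pixels" (420x560x3 uint8, red, green, blue), "K" (3x3 intrinsics, pixels), "k1" (the pictures are not rectified: a ray, as slopes to the right and down, at radius r is drawn at 1 + k1 r^2 times it, then the intrinsics apply), "xyz" and "rotation" of the camera in the world. Camera axes: x right, y up, looking along -z (the intrinsics and any distortion apply to the point x, -y, -z); pixel columns grow to the right and rows downward; lengths in m; the calibration is good to about 2 mm. A picture is of the moment at which its call begins. There is no depth.
- manip.finish_job(): hands the job in, once; it reports no verdict.
The state is a dict: "clock": time; "q": joint angles; "qd": joint speeds; "joint_efforts": joint torques, N m; "position": TCP position; "tcp_rot": TCP orientation; "wrist_force": force on the tool from outside, world axes, zero at the start; "wrist_torque": the same for the moment, N m; "finger_gap": finger opening in m.
Only numpy, scipy, OpenCV 4.12 (cv2) and the standard library are available. Lean on these libraries where they do the work, as an engineer would, in place of code of your own. Each camera call takes 0.05 s, during which the arm holds its last target. There are 200 camera calls.

## Working session

There is one attempt and no reset: what is moved stays moved. The work goes in short steps, Python scripts to look and compute and a shell command to move; the robot and the scene stay as the last step left them, time stands still between calls to the robot, and variables do not carry over. Pictures are saved under pics/ and viewed, about 8 in all and at most 12, crops included, and the job is handed in when it is done.

```bash
ls; mkdir -p pics; python3 - <<'E'
from station import manip
import cv2,pickle
print(manip.get_state())
d={}
for n in("top","side","wrist"):
    c=manip.camera(n);d[n]=c
    print(n,c["K"],c["k1"],c["xyz"],c["rotation"])
    cv2.imwrite(f"pics/{n}0.png",c["pixels"][:,:,::-1])
pickle.dump(d,open("c0.pkl","wb"))
E
```

```text
pics
{'clock': 0.0, 'q': array([1.24999465e+00, 2.41419213e-01, 3.73108189e-03, 1.33520094e+00,
       1.30894572e-05, 1.57079387e+00]), 'qd': array([ 0.00122821, -0.00074748, -0.00061872, -0.00029542, -0.00175192,
        0.00068906]), 'joint_efforts': array([-1.56483829e-04, -3.72315109e+01,  2.52408725e+01,  1.70188030e-02,
        4.60628416e-05,  1.46455307e-05]), 'position': array([0.15746144, 0.4738953 , 0.23041246]), 'tcp_rot': array([-3.13949991e+00, -1.30945651e-05,  2.82079341e+00]), 'wrist_force': array([0.01418014, 0.02262888, 0.56784961]), 'wrist_torque': array([-0.00236525, -0.01605343, -0.01801843]), 'finger_gap': 0.08540118600354381}
top [[431.24645986   0.         278.48808909]
 [  0.         431.24645986 212.22960132]
 [  0.           0.           1.        ]] -0.0650525260662059 [ 0.38596189 -0.02223993  1.00380678] [ 0.25170548  0.00238788 -1.54427475]
side [[428.07925728   0.         285.60799496]
 [  0.         428.07925728 219.69384834]
 [  0.           0.           1.        ]] -0.056570106222558175 [ 0.47158811 -0.68550058  0.76048372] [ 0.79541618 -0.02026283 -0.18799797]
wrist [[337.65658472   0.         272.96702426]
 [  0.         337.65658472 208.0972163 ]
 [  0.           0.           1.        ]] -0.03367965241088612 [0.07784651 0.50063061 0.37316216] [-0.33116363  0.00130767  1.24943031]
```

View pics/top0.png

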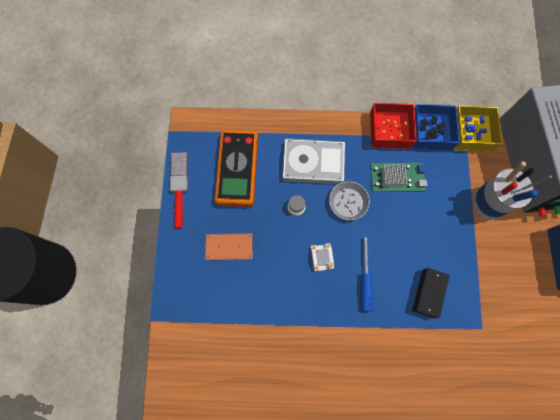

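View pics/side0.png

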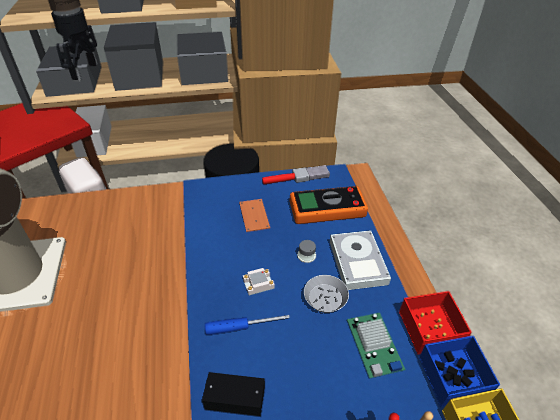

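```bash
cat > h.py <<'E'
import numpy as np,cv2,pickle
from scipy.spatial.transform import Rotation as Ro
def ray(c,px):
    u=cv2.undistortPoints(np.float64(px).reshape(-1,1,2),c["K"],np.array([c["k1"],0,0,0.]))[:,0]
    d=np.c_[u[:,0],-u[:,1],-np.ones(len(u))]
    return np.array(c["xyz"]),Ro.from_euler("xyz",c["rotation"]).apply(d)
def plane(c,px,z):
    o,d=ray(c,px); return o+d*((z-o[2])/d[:,2])[:,None]
def tri(c1,p1,c2,p2):
    o1,d1=ray(c1,p1);o2,d2=ray(c2,p2);out=[]
    for a,b in zip(d1,d2):
        s=np.linalg.lstsq(np.c_[a,-b],o2-o1,rcond=None)[0]
        A=o1+s[0]*a;B=o2+s[1]*b;out.append(np.r_[(A+B)/2,np.linalg.norm(A-B)])
    return np.array(out)
def proj(c,X):
    p=Ro.from_euler("xyz",c["rotation"]).inv().apply(np.atleast_2d(X)-c["xyz"])
    p=p*[1,-1,-1]
    return cv2.projectPoints(p,np.zeros(3),np.zeros(3),c["K"],np.array([c["k1"],0,0,0.]))[0][:,0]
def comp(mask,seed,ker=3):
    m=cv2.morphologyEx(mask.astype(np.uint8)*255,cv2.MORPH_CLOSE,np.ones((ker,ker)))
    n,l=cv2.connectedComponents(m)
    ys,xs=np.nonzero(m);i=np.argmin((xs-seed[0])**2+(ys-seed[1])**2)
    k=(l==l[ys[i],xs[i]]).astype(np.uint8)
    return max(cv2.findContours(k,cv2.RETR_EXTERNAL,cv2.CHAIN_APPROX_NONE)[0],key=cv2.contourArea)
def hsv(c): return cv2.cvtColor(c["pixels"],cv2.COLOR_RGB2HSV)
def quad(ct):
    # side lines by fitLine on contour points, corners ordered round
    b=cv2.boxPoints(cv2.minAreaRect(ct))
    h=cv2.convexHull(ct)
    q=cv2.approxPolyN(h,4,ensure_convex=True).reshape(-1,2).astype(float)
    P=ct[:,0].astype(float);L=[]
    for i in range(4):
        a,e=q[i],q[(i+1)%4];n=np.linalg.norm(e-a);t=(e-a)/n
        s=(P-a)@t;dd=abs((P-a)@[-t[1],t[0]])
        S=P[(s>.12*n)&(s<.88*n)&(dd<3)]
        vx,vy,x,y=cv2.fitLine(S.astype(np.float32),cv2.DIST_HUBER,0,.01,.01).ravel()
        L.append(np.cross([x,y,1],[x+vx,y+vy,1]))
    out=[]
    for i in range(4):
        p=np.cross(L[i-1],L[i]);out.append(p[:2]/p[2])
    return np.array(out)
E
python3 - <<'E'
from h import *
np.set_printoptions(precision=4,suppress=True)
d=pickle.load(open("c0.pkl","rb"));T,S=d["top"],d["side"]
for n,c,s in(("T",T,(229,240)),("S",S,(255,215))):
    H=hsv(c);m=((H[...,0]<16)&(H[...,1]>110)&(H[...,2]>90))
    q=quad(comp(m,s));print(n,q.round(1).tolist(),plane(c,q,.0045))
# mat edge left, lower edge
H=hsv(T);m=(H[...,0]>100)&(H[...,0]<125)&(H[...,1]>120)
ct=comp(m,(200,290),9);
for y in(150,180,210,235,270,300):
    x=np.nonzero(m[y,:250])[0][0];print(y,x,plane(T,[[x-.5,y]],.002)[0])
a=cv2.resize(T["pixels"][225:325,300:460],None,fx=4,fy=4,interpolation=2)
b=cv2.resize(S["pixels"][260:420,190:300],(275,400),interpolation=2)
cv2.imwrite("pics/crop1.png",np.hstack([a[:, :],cv2.resize(b,(160,400)) if 0 else b[:, :160]])[:,:,::-1])
E
```

```text
T [[251.0, 257.4], [206.0, 259.2], [206.0, 235.5], [251.0, 233.8]] [[0.5323 0.0482 0.0045]
 [0.5251 0.1531 0.0045]
 [0.5815 0.1569 0.0045]
 [0.5885 0.0505 0.0045]]
S [[269.2, 227.2], [246.3, 230.7], [239.6, 202.1], [260.6, 199.1]] [[0.5859 0.0502 0.0045]
 [0.5284 0.0477 0.0045]
 [0.524  0.1545 0.0045]
 [0.5799 0.1573 0.0045]]
150 167 [0.7972 0.272  0.002 ]
180 164 [0.7179 0.2719 0.002 ]
210 160 [0.6415 0.2745 0.002 ]
235 158 [0.58   0.2734 0.002 ]
270 155 [0.4967 0.2727 0.002 ]
300 152 [0.4276 0.2734 0.002 ]
```

View pics/crop1.png

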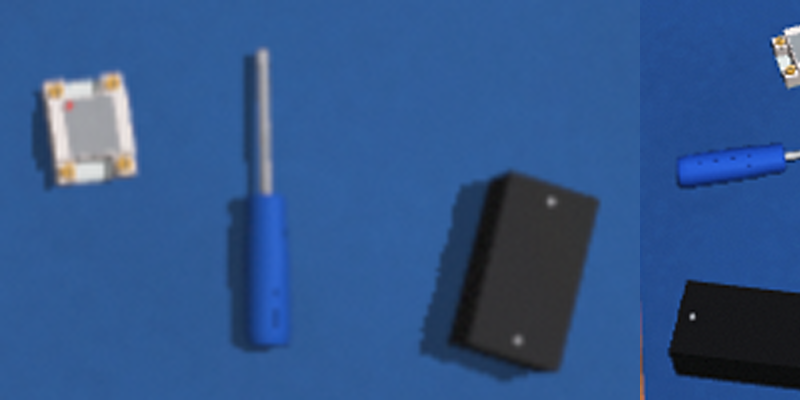

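```bash
python3 - <<'E'
from h import *
np.set_printoptions(precision=4,suppress=True)
d=pickle.load(open("c0.pkl","rb"));T,S=d["top"],d["side"]
# heat sink top face / dots
def dots(c,x0,x1,y0,y1,thr):
    g=c["pixels"].mean(2)[y0:y1,x0:x1];m=(g>thr).astype(np.uint8)
    n,l,st,ce=cv2.connectedComponentsWithStats(m)
    return [(ce[i]+[x0,y0]).round(2).tolist()+[int(st[i,4])] for i in range(1,n) if st[i,4]<30]
def face(c,seed,lo,hi,box):
    g=c["pixels"].max(2).astype(int);s=c["pixels"].astype(int);sat=s.max(2)-s.min(2)
    m=(g>=lo)&(g<hi)&(sat<25);k=np.zeros_like(m);k[box[2]:box[3],box[0]:box[1]]=1
    return quad(comp(m&k,seed))
g=T["pixels"]
print("T row292",g[292,410:455].tolist()[::3])
g=S["pixels"];print("S col234",g[365:420:4,230].tolist())
hq={}
for n,c,sd,box in(("T",T,(434,292),(400,460,260,325)),("S",S,(240,390),(195,275,365,420))):
    px=c["pixels"].astype(int);b=px[sd[1]-3:sd[1]+4,sd[0]-3:sd[0]+4].reshape(-1,3).mean(0);print(n,"face",b)
    q=face(c,sd,b.max()-8,b.max()+25,box);hq[n]=q
    print(q.round(1).tolist());print(plane(c,q,.042))
    # inner dots
    x0,y0=q.min(0).astype(int)+4;x1,y1=q.max(0).astype(int)-4
    print("dots",dots(c,x0,x1,y0,y1,90))
# relay
for n,c,sd in(("T",T,(322,257)),("S",S,(258,280))):
    H=hsv(c);m=~((H[...,0]>95)&(H[...,0]<130)&(H[...,1]>90))&(H[...,2]>70)
    ct=comp(m,sd);q=quad(ct);print(n,"relay",q.round(1).tolist(),plane(c,q,.02))
E
```

```text
T row292 [[33, 58, 93], [33, 56, 90], [24, 41, 65], [22, 22, 22], [50, 50, 51], [52, 52, 54], [52, 52, 54], [52, 51, 53], [51, 50, 51], [51, 50, 51], [52, 51, 51], [52, 51, 52], [50, 91, 147], [48, 93, 153], [49, 94, 156]]
S col234 [[37, 79, 148], [38, 80, 148], [37, 79, 150], [23, 23, 24], [23, 22, 25], [23, 22, 26], [22, 23, 26], [22, 22, 26], [23, 23, 25], [23, 23, 27], [13, 15, 15], [14, 14, 15], [28, 55, 101], [35, 78, 145]]
T face [50.9796 50.3265 51.8163]
[[448.3, 275.1], [438.3, 316.9], [417.8, 309.7], [427.8, 268.3]]
[[ 0.4975 -0.398   0.042 ]
 [ 0.4054 -0.3699  0.042 ]
 [ 0.4202 -0.3252  0.042 ]
 [ 0.5119 -0.3521  0.042 ]]
dots [[437.25, 275.0, 4], [442.64, 308.55, 11], [429.0, 309.75, 4]]
S face [22.2041 22.7959 25.4898]
[[265.0, 378.8], [259.0, 406.9], [202.1, 400.1], [208.5, 372.3]]
[[ 0.5132 -0.3522  0.042 ]
 [ 0.4957 -0.3992  0.042 ]
 [ 0.403  -0.3712  0.042 ]
 [ 0.4169 -0.323   0.042 ]]
dots [[256.4, 376.1, 10], [210.6, 386.2, 5], [256.5, 391.5, 4]]
T relay [[333.8, 268.5], [313.9, 270.7], [310.0, 245.5], [330.6, 243.9]] [[ 0.5095 -0.1431  0.02  ]
 [ 0.5033 -0.0974  0.02  ]
 [ 0.5613 -0.0882  0.02  ]
 [ 0.5662 -0.1357  0.02  ]]
S relay [[275.0, 287.3], [248.4, 294.3], [241.6, 273.7], [266.0, 266.5]] [[ 0.5668 -0.1442  0.02  ]
 [ 0.5088 -0.1527  0.02  ]
 [ 0.5011 -0.0958  0.02  ]
 [ 0.5567 -0.0847  0.02  ]]
```

```bash
cat > t.py <<'E'
import sys;from h import *;from station import manip
# t.py x y z yawdeg : row (deg,mm) from measured pose to target, tool down
s=manip.get_state();x,y,z,w=map(float,sys.argv[1:5])
R=Ro.from_euler("xyz",s["tcp_rot"]);G=Ro.from_euler("xyz",[np.pi,0,np.radians(w)])
print("t",s["clock"],"pos",s["position"].round(4),"rpy",np.degrees(s["tcp_rot"]).round(2),"q",s["q"].round(2))
print("turn",np.degrees((R.inv()*G).as_rotvec()).round(2),"shift",(R.inv().apply(np.array([x,y,z])-s["position"])*1000).round(1))
E
python3 t.py .557 .097 .06 93.3
```

```text
t 0.15 pos [0.1575 0.474  0.2306] rpy [-179.9    -0.    161.62] q [1.25 0.24 0.   1.34 0.   1.57]
turn [-8.000e-02  6.000e-02  6.832e+01] shift [-498.  -231.5  171. ]
```

```bash
python3 -m creep '[[0,0,7,-36,-17,8,0],[0,0,14,-72,-34,16,0],[0,0,21,-108,-50,24,0],[0,0,28,-144,-67,32,0],[0,0,35,-180,-84,40,0],[0,0,42,-216,-100,48,0],[0,0,49,-252,-117,56,0],[0,0,56,-288,-134,64,0],[0,0,63,-324,-151,72,0],[0,0,68.3,-350,-163,80,0]]'; python3 t.py .557 .097 .03 93.3
```

```text
clock: 0.98
position: [0.4402, 0.207, 0.1508]
tcp_rot: [3.141, 0.001, 1.621]
wrist_force: [-1.5, -0.3, 0.4]
finger_gap: -0.0001
t 0.9833 pos [0.4402 0.207  0.1508] rpy [1.7997e+02 3.0000e-02 9.2880e+01] q [ 0.44  0.27 -0.18  1.13 -0.    1.96]
turn [ 0.03  0.03 -0.42] shift [-115.6  111.1  120.9]
```

```bash
python3 -m creep '[[0,0,0,-28,27,30,0],[0,0,0,-56,54,60,0],[0,0,0,-84,81,90,0],[0,0,0,-100,97,108,0],[0,0,0,-112,108,118,0],[0,0,0,-116,111,121,0],[0,0,0,-116,111,121,0],[0,0,0,-116,111,121,0],[0,0,0,-116,111,121,0],[0,0,0,-116,111,121,0]]'; python3 t.py .557 .097 .0045 93.3
python3 - <<'E'
from h import *;from station import manip
c=manip.camera("wrist");pickle.dump(c,open("w1.pkl","wb"));cv2.imwrite("pics/w1.png",c["pixels"][:,:,::-1])
E
```

```text
clock: 1.82
position: [0.5559, 0.1013, 0.0316]
tcp_rot: [3.14, -0.0, 1.631]
wrist_force: [-0.5, 0.2, 0.5]
finger_gap: 0.0001
t 1.8167 pos [0.5559 0.1013 0.0316] rpy [ 1.799e+02 -3.000e-02  9.342e+01] q [ 0.18  0.53 -0.12  0.92  0.    1.69]
turn [ 0.1  -0.03  0.12] shift [-4.4  0.8 27.1]
```

View pics/w1.png

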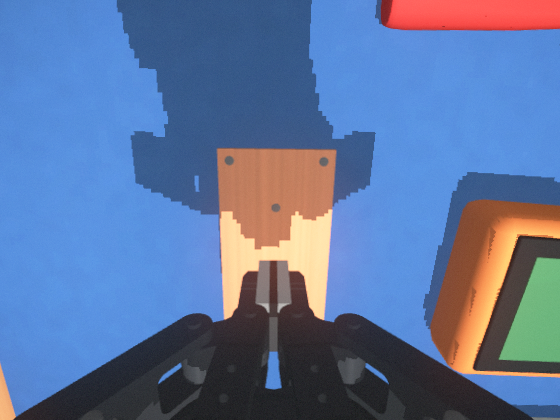

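```bash
python3 -m creep '[[0,0,0,-2,1,10,0],[0,0,0,-2,1,18,0],[0,0,0,-2,1,22,0],[0,0,0,-2,1,24,0],[0,0,0,-2,1,25,0],[0,0,0,-2,1,25.5,0],[0,0,0,-2,1,26,0],[0,0,0,-2,1,26.5,0],[0,0,0,-2,1,26.5,0],[0,0,0,-2,1,26.5,0]]'; python3 - <<'E'
from h import *
d=pickle.load(open("c0.pkl","rb"))
print(plane(d["top"],[[179,228],[175,228],[184,228],[179,200]],.015))
E
```

```text
clock: 2.7
position: [0.5572, 0.0982, 0.0046]
tcp_rot: [3.141, -0.0, 1.629]
wrist_force: [-2.3, 0.2, 5.1]
finger_gap: 0.0003
[[0.59568569 0.22007544 0.015     ]
 [0.59542783 0.22956792 0.015     ]
 [0.59600707 0.20822171 0.015     ]
 [0.66414951 0.225842   0.015     ]]
```

```bash
python3 -m creep '[[0,0,0,0,0,0.2,0],[0,0,0,0,0,0.4,0],[0,0,0,0,0,0.4,0],[0,0,0,0,0,0.4,0],[0,0,0,0,0,0.4,0],[0,0,0,0,0,0.4,0],[0,0,0,0,0,0.4,0],[0,0,0,0,0,0.4,0],[0,0,0,0,0,0.4,0],[0,0,0,0,0,0.4,0]]'
```

```text
clock: 3.53
position: [0.5572, 0.0982, 0.0046]
tcp_rot: [3.141, -0.0, 1.629]
wrist_force: [-2.5, -0.1, 7.6]
finger_gap: 0.0001
```

```bash
python3 -m creep '[[0,0,0,2,0,0.3,0],[0,0,0,6,0,0.3,0],[0,0,0,11,0,0.3,0],[0,0,0,17,0,0.3,0],[0,0,0,23,0,0.3,0],[0,0,0,29,0,0.3,0],[0,0,0,35,0,0.3,0],[0,0,0,40,0,0.3,0],[0,0,0,44,0,0.3,0],[0,0,0,46,0,0.3,0]]'
cat > plate.py <<'E'
from h import *;from station import manip
np.set_printoptions(precision=4,suppress=True)
for n in("top","side"):
    c=manip.camera(n);H=hsv(c);pickle.dump(c,open(n+".pkl","wb"))
    cv2.imwrite(f"pics/{n}_{int(manip.get_state()['clock']*100)}.png",c["pixels"][:,:,::-1])
    m=((H[...,0]<16)&(H[...,1]>110)&(H[...,2]>60))
    import sys
    s=proj(c,[[float(sys.argv[1]),float(sys.argv[2]),.0045]])[0]
    ct=comp(m,s,5);r=cv2.minAreaRect(ct);b=cv2.boxPoints(r);w=plane(c,b,.0045)
    print(n,"centre",w.mean(0),"corners",w[:,:2].tolist())
E
python3 plate.py .555 .10
```

```text
clock: 4.37
position: [0.5563, 0.1439, 0.0046]
tcp_rot: [3.137, 0.001, 1.628]
wrist_force: [-0.8, -2.9, 6.7]
finger_gap: 0.0001
top centre [0.5577 0.1163 0.0045] corners [[0.5855917192426696, 0.1404931127800789], [0.5868040630971432, 0.09544749534028786], [0.5297588642854497, 0.0924606160838474], [0.5285148932959989, 0.13689988590105412]]
side centre [0.5555 0.142  0.0045] corners [[0.5232844579460572, 0.1874458585070583], [0.5856497179300097, 0.19874479100228437], [0.5858661538990362, 0.0956057291019341], [0.5273284846613322, 0.0863825764088133]]
```

```bash
python3 -m creep '[[0,0,0,2,0,0.3,0],[0,0,0,6,0,0.3,0],[0,0,0,12,0,0.3,0],[0,0,0,19,0,0.3,0],[0,0,0,26,0,0.3,0],[0,0,0,33,0,0.3,0],[0,0,0,40,0,0.3,0],[0,0,0,47,0,0.3,0],[0,0,0,52,0,0.3,0],[0,0,0,55,0,0.3,0]]'
python3 plate.py .552 .14
```

```text
clock: 5.3
position: [0.5533, 0.199, 0.0046]
tcp_rot: [3.137, 0.001, 1.628]
wrist_force: [-0.0, -3.5, 7.5]
finger_gap: -0.0001
top centre [0.556  0.1725 0.0045] corners [[0.5268344103608159, 0.19570485391273695], [0.5867021298508309, 0.19678731005619482], [0.5851611739955496, 0.14901184276148272], [0.5254270182654548, 0.14859592844702907]]
side centre [0.5527 0.1998 0.0045] corners [[0.5202072307596377, 0.24757036894389894], [0.582419000393989, 0.2601410313541468], [0.5831568366389104, 0.15095013557239867], [0.5248464682977834, 0.14065185097413513]]
```

```bash
python3 -m creep '[[0,0,0,3,0,0.2,0],[0,0,0,8,0,0.2,0],[0,0,0,14,0,0.2,0],[0,0,0,20,0,0.2,0],[0,0,0,27,0,0.2,0],[0,0,0,34,0,0.2,0],[0,0,0,40,0,0.2,0],[0,0,0,45,0,0.2,0],[0,0,0,47,0,0.2,0],[0,0,0,48,0,0.2,0]]'
python3 plate.py .552 .21
```

```text
clock: 6.23
position: [0.5506, 0.2468, 0.0046]
tcp_rot: [3.137, 0.001, 1.628]
wrist_force: [0.4, -3.8, 8.6]
finger_gap: -0.0002
top centre [0.5535 0.2226 0.0045] corners [[0.5801695747767699, 0.24993102043237006], [0.5815591458436158, 0.19977563374881932], [0.526830322152556, 0.19556638757786948], [0.525371105781032, 0.2450699761643543]]
side centre [0.5492 0.2495 0.0045] corners [[0.5167524403740792, 0.29848965683395634], [0.5776794704020047, 0.3129306098197725], [0.5797214907154347, 0.1992408616056437], [0.5226373290433621, 0.1873108801260155]]
```

```bash
python3 -m creep '[[0,0,0,0,0,-10,0],[0,0,0,0,0,-40,20],[0,0,0,0,0,-80,85],[0,0,0,0,0,-100,85],[0,0,0,-20,0,-110,85],[0,0,0,-40,0,-110,85],[0,0,0,-60,0,-110,85],[0,0,0,-60,0,-110,85],[0,0,0,-60,0,-110,85],[0,0,0,-60,0,-110,85]]'
python3 - <<'E'
from h import *;from station import manip
c=manip.camera("wrist");pickle.dump(c,open("w2.pkl","wb"));cv2.imwrite("pics/w2.png",c["pixels"][:,:,::-1])
print(c["xyz"],c["rotation"]);print(proj(c,[[.548,.253,.0045],[.545,.307,.0045],[.55,.273,.002]]))
E
python3 plate.py .552 .25
```

```text
clock: 7.17
position: [0.552, 0.1873, 0.1128]
tcp_rot: [3.141, -0.001, 1.629]
wrist_force: [-1.0, 1.1, -0.0]
finger_gap: 0.0851
[0.54701458 0.27093395 0.25555703] [-0.32994736 -0.00058399  0.05721013]
[[272.70642291 119.01570656]
 [272.82521895  36.89031543]
 [277.11363505  90.13075958]]
top centre [0.5537 0.2155 0.0045] corners [[0.5805690842134033, 0.23557628689267077], [0.5815591458436158, 0.19977563374881932], [0.526830322152556, 0.19556638757786948], [0.5257922801807191, 0.2309020974916212]]
side centre [0.5491 0.2523 0.0045] corners [[0.5164537032336207, 0.3041104855722532], [0.5775755182764364, 0.3186843516438491], [0.579721481656034, 0.19924079825241492], [0.5226373223286103, 0.18731081813147887]]
```

View pics/w2.png

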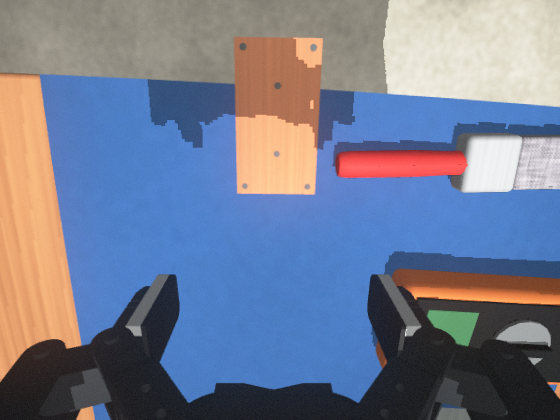

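```bash
python3 - <<'E'
from h import *
np.set_printoptions(precision=4,suppress=True)
c=pickle.load(open("w2.pkl","rb"));H=hsv(c);px=c["pixels"].astype(int)
m=(px[...,0]-px[...,2]>25)&(H[...,0]<20);k=np.zeros_like(m);k[20:210,220:335]=1
ct=comp(m&k,(270,170),7);q=quad(ct);print(q)
w=plane(c,q,.0045);print(w,w.mean(0))
for i in range(4):
    e=w[(i+1)%4]-w[i];print(np.linalg.norm(e),np.degrees(np.arctan2(e[1],e[0])))
b=(H[...,0]>95)&(H[...,0]<130)&(H[...,1]>90)
for x in(100,130,200,215,360,380): 
    y=np.nonzero(b[:,x])[0][0];print(x,y,plane(c,[[x,y-.5]],.002)[0])
E
python3 t.py .545 .290 .05 93.3
```

```text
[[323.0786  37.    ]
 [312.9886 193.    ]
 [237.8661 193.    ]
 [233.3296  37.    ]]
[[0.5789 0.309  0.0045]
 [0.5823 0.1992 0.0045]
 [0.5242 0.1959 0.0045]
 [0.5184 0.3055 0.0045]] [0.551  0.2524 0.0045]
0.10979944492772155 -88.20444506246915
0.05817851208310542 -176.73060086846215
0.10971954169466656 93.05597125918557
0.06059392914821976 3.311325297784812
100 77 [0.424  0.2757 0.002 ]
130 78 [0.4455 0.276  0.002 ]
200 83 [0.4952 0.2751 0.002 ]
215 83 [0.5058 0.2757 0.002 ]
360 92 [0.6091 0.2756 0.002 ]
380 93 [0.6236 0.2759 0.002 ]
t 7.3167 pos [0.5518 0.1879 0.1125] rpy [-1.7999e+02 -1.0000e-02  9.3390e+01] q [0.33 0.48 0.03 1.12 0.   1.84]
turn [-0.01 -0.01  0.09] shift [102.4  -0.7  62.5]
```

```bash
python3 -m creep '[[0,0,0,25,0,5,85],[0,0,0,50,1,20,85],[0,0,0,75,2,35,85],[0,0,0,95,3,50,85],[0,0,0,104,3.7,65,85],[0,0,0,104,3.7,80,85],[0,0,0,104,3.7,85,85],[0,0,0,104,3.7,85,85],[0,0,0,104,3.7,85,85],[0,0,0,104,3.7,85,85]]'; python3 t.py .5495 .292 -.021 93.3
python3 - <<'E'
from h import *;from station import manip
c=manip.camera("wrist");pickle.dump(c,open("w3.pkl","wb"));cv2.imwrite("pics/w3.png",c["pixels"][:,:,::-1])
E
```

```text
clock: 8.15
position: [0.5503, 0.2912, 0.0287]
tcp_rot: [3.14, -0.001, 1.628]
wrist_force: [-0.8, -0.4, 0.5]
finger_gap: 0.085
t 8.15 pos [0.5503 0.2912 0.0287] rpy [ 1.7991e+02 -4.0000e-02  9.3300e+01] q [0.49 0.63 0.05 0.99 0.   2.  ]
turn [ 0.09 -0.04  0.  ] shift [ 0.8 -0.8 49.7]
```

View pics/w3.png

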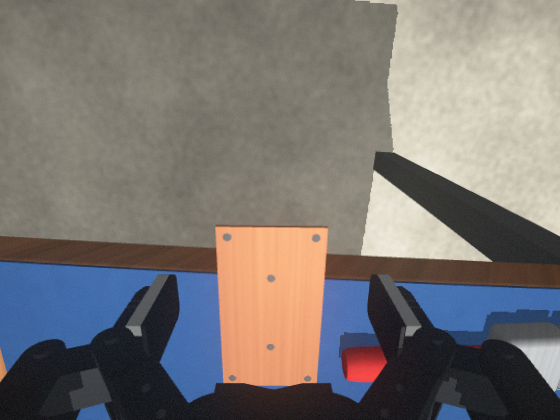

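```bash
python3 -m creep '[[0,0,0,0.8,-0.8,10,85],[0,0,0,0.8,-0.8,20,85],[0,0,0,0.8,-0.8,30,85],[0,0,0,0.8,-0.8,39,85],[0,0,0,0.8,-0.8,46,85],[0,0,0,0.8,-0.8,49,85],[0,0,0,0.8,-0.8,49,85],[0,0,0,0.8,-0.8,49,70],[0,0,0,0.8,-0.8,49,64],[0,0,0,0.8,-0.8,49,60]]'
```

```text
clock: 9.03
position: [0.5493, 0.292, -0.0208]
tcp_rot: [3.14, -0.001, 1.629]
wrist_force: [-0.8, 0.5, -0.6]
finger_gap: 0.0603
```

```bash
python3 -m creep '[[0,0,0,0,0,0,56],[0,0,0,0,0,0,50],[0,0,0,0,0,0,40],[0,0,0,0,0,0,40],[0,0,0,0,0,0,40],[0,0,0,0,0,0,40],[0,0,0,0,0,0,40],[0,0,0,0,0,0,40],[0,0,0,0,0,0,40],[0,0,0,0,0,0,40]]'
```

```text
clock: 9.87
position: [0.5493, 0.2921, -0.0204]
tcp_rot: [3.14, -0.001, 1.629]
wrist_force: [-1.5, -0.2, 4.7]
finger_gap: 0.0578
```

```bash
python3 -m creep '[[0,0,0,0,0,-3,40],[0,0,0,0,0,-6,40],[0,0,0,0,0,-10,40],[0,0,0,0,0,-15,40],[0,0,0,0,0,-22,40],[0,0,0,0,0,-30,40],[0,0,0,0,0,-40,40],[0,0,0,0,0,-50,40],[0,0,0,0,0,-60,40],[0,0,0,0,0,-60,40]]'
python3 - <<'E'
from h import *;from station import manip
im=[]
for n in("wrist","side"):
    c=manip.camera(n);pickle.dump(c,open(n+"4.pkl","wb"));im.append(c["pixels"])
a=im[0][150:420,130:430];b=cv2.resize(im[1][120:255,180:330],None,fx=2,fy=2,interpolation=2)
cv2.imwrite("pics/g4.png",np.hstack([a,b])[:,:,::-1])
E
```

```text
clock: 10.7
position: [0.5506, 0.2928, 0.042]
tcp_rot: [3.137, -0.002, 1.629]
wrist_force: [0.9, -0.3, -1.3]
finger_gap: 0.0575
```

View pics/g4.png

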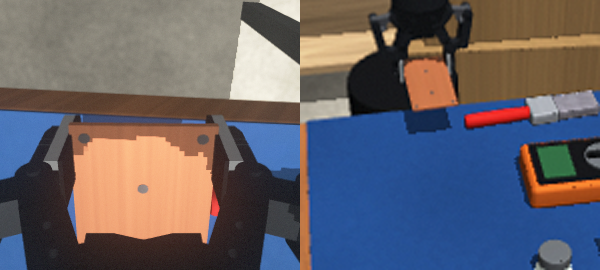

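```bash
python3 - <<'E'
from h import *;from station import manip
np.set_printoptions(precision=4,suppress=True)
S=pickle.load(open("side4.pkl","rb"));W=pickle.load(open("wrist4.pkl","rb"));T=manip.camera("top");pickle.dump(T,open("top4.pkl","wb"))
s=manip.get_state();print(s["position"],s["tcp_rot"],s["wrist_torque"])
for n,c in(("S",S),("T",T)):
    H=hsv(c);m=(H[...,0]<16)&(H[...,1]>110)&(H[...,2]>60)
    sd=proj(c,[[.553,.22,.065]])[0];k=np.zeros(m.shape,np.uint8);cv2.circle(k,tuple(int(v) for v in sd),45,1,-1)
    ct=comp(m&(k>0),sd);q=quad(ct);print(n,sd,q.round(1).tolist())
im=np.hstack([cv2.resize(c["pixels"][y:y+80,x:x+80],(400,400),interpolation=2) for c,x,y in((S,180,125),(T,140,200))])
cv2.imwrite("pics/g5.png",im[:,:,::-1])
E
```

```text
[0.5487 0.2918 0.0388] [ 3.1413 -0.0002  1.6288] [0.053  0.014  0.0182]
S [246.5713 167.5457] [[258.9, 171.6], [235.6, 174.6], [230.9, 150.5], [250.4, 146.7]]
T [172.3806 241.9766] [[183.6, 255.0], [142.6, 255.0], [139.0, 235.7], [180.3, 195.3]]
```

View pics/g5.png

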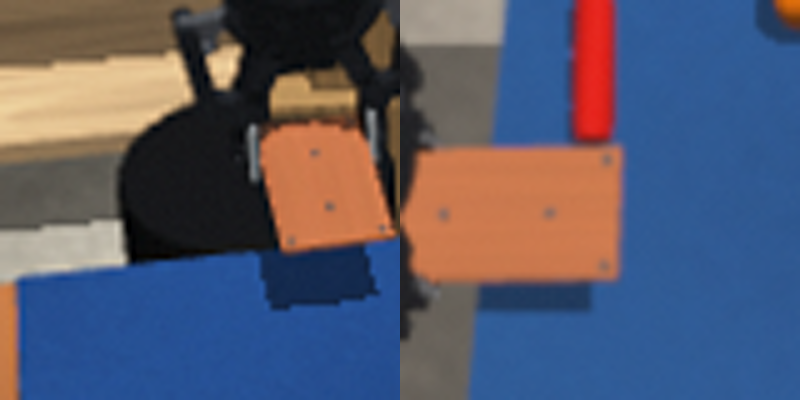

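```bash
python3 - <<'E'
from h import *
np.set_printoptions(precision=4,suppress=True)
S=pickle.load(open("side4.pkl","rb"));T=pickle.load(open("top4.pkl","rb"))
f=lambda L,x,y:(np.array(L)+.5)/5-.5+[x,y]
s=f([(398,238),(282,250),(381,228),(291,240),(329,206),(315,153)],180,125)
t=f([(221,146),(219,281),(206,160),(203,265),(149,213),(43,214)],140,200)
X=tri(S,s,T,t);print(X)
print(X[4]-X[5])
E
```

```text
[[0.5837 0.1973 0.0632 0.0005]
 [0.5224 0.1925 0.0668 0.0004]
 [0.5759 0.2026 0.0669 0.0014]
 [0.5285 0.2    0.067  0.0018]
 [0.5513 0.2261 0.0666 0.0013]
 [0.5494 0.2733 0.0676 0.0013]]
[ 0.002  -0.0471 -0.001   0.    ]
```

```bash
python3 -m creep '[[0,0,0,0,0,-20,40],[0,0,-3,-10,-3,-45,40],[0,0,-8,-35,-9,-70,40],[0,0,-13,-68,-18,-85,40],[0,0,-18,-103,-27,-90,40],[0,0,-23,-138,-36,-90,40],[0,0,-28,-173,-45,-90,40],[0,0,-33,-208,-54,-90,40],[0,0,-36,-235,-61,-90,40],[0,0,-38,-247,-64,-90,40]]'; python3 t.py .4192 -.3496 .13 163.2
```

```text
clock: 11.68
position: [0.4971, 0.0381, 0.1279]
tcp_rot: [-3.139, -0.001, 2.291]
wrist_force: [-0.5, 0.0, -1.4]
finger_gap: 0.0575
t 11.6833 pos [0.4971 0.0381 0.1279] rpy [-1.7982e+02 -4.0000e-02  1.3126e+02] q [ 0.08  0.31 -0.18  1.08 -0.    0.93]
turn [ -0.16  -0.09 -31.94] shift [-240.1 -314.2   -1.3]
```

```bash
python3 -m creep '[[0,0,-4,-18,-24,0,40],[0,0,-8,-42,-55,0,40],[0,0,-12,-65,-86,0,40],[0,0,-16,-88,-116,0,40],[0,0,-20,-110,-144,0,40],[0,0,-24,-132,-173,0,40],[0,0,-27,-155,-203,0,40],[0,0,-29,-178,-233,0,40],[0,0,-31,-200,-262,0,40],[0,0,-32,-215,-281,0,40]]';python3 t.py .4192 -.3496 .08 163.2
```

```text
clock: 12.52
position: [0.4284, -0.3084, 0.1279]
tcp_rot: [-3.141, -0.001, 2.849]
wrist_force: [0.1, 0.3, -1.6]
finger_gap: 0.0575
t 12.5167 pos [ 0.4284 -0.3084  0.1279] rpy [-1.7995e+02 -7.0000e-02  1.6325e+02] q [-0.62  0.36 -0.1   1.1  -0.   -0.33]
turn [-0.05 -0.07  0.05] shift [ -3.1 -42.1  47.9]
```

```bash
python3 -m creep '[[0,0,0,-1,-8,5,40],[0,0,0,-2,-18,15,40],[0,0,0,-3,-28,28,40],[0,0,0,-3,-37,42,40],[0,0,0,-3,-42,55,40],[0,0,0,-3,-42,65,40],[0,0,0,-3,-42,70,40],[0,0,0,-3,-42,70,40],[0,0,0,-3,-42,70,40],[0,0,0,-3,-42,70,40]]';python3 - <<'E'
from h import *;from station import manip
np.set_printoptions(precision=4,suppress=True)
s=manip.get_state();print(s["position"],s["tcp_rot"])
p=s["position"];im=[]
for n in("top","side","wrist"):
    c=manip.camera(n);pickle.dump(c,open(n+"6.pkl","wb"))
    if n=="wrist": im.append(cv2.resize(c["pixels"],None,fx=.0+400/560,fy=400/560));continue
    x,y=proj(c,[[.46,-.36,.06]])[0].astype(int)-40;y=min(y,340);x=max(x,0)
    print(n,x,y);im.append(cv2.resize(c["pixels"][y:y+80,x:x+80],(400,400),interpolation=2))
im[2]=im[2][:300]
cv2.imwrite("pics/g6.png",np.hstack(im[:2])[:,:,::-1])
cv2.imwrite("pics/w6.png",pickle.load(open("wrist6.pkl","rb"))["pixels"][:,:,::-1])
E
```

```text
clock: 13.35
position: [0.4216, -0.3463, 0.0592]
tcp_rot: [-3.141, 0.001, 2.851]
wrist_force: [-0.5, 0.3, -1.5]
finger_gap: 0.0577
[ 0.4216 -0.3463  0.0592] [-3.1413  0.001   2.8515]
top 395 251
side 194 340
```

View pics/g6.png

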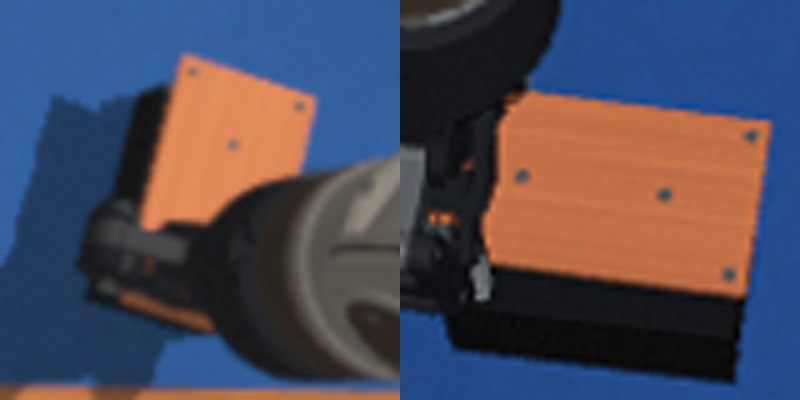

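```bash
python3 - <<'E'
from h import *
np.set_printoptions(precision=4,suppress=True)
S=pickle.load(open("side6.pkl","rb"));T=pickle.load(open("top6.pkl","rb"))
f=lambda L,x,y:(np.array(L)+.5)/5-.5+[x,y]
t=f([(182,54),(317,96),(193,71),(300,106),(234,145)],395,251)
s=f([(371,121),(345,298),(351,136),(328,274),(264,194)],194,340)
X=tri(S,s,T,t);print(X)
# all in plane z=.0855
for c,p in((T,t),(S,s)):
    w=plane(c,p,X[:,2].mean());e=w[1]-w[0];m=(w[0]+w[1])/2;a=np.arctan2(e[1],e[0])+np.pi/2
    print(w[:,:2],np.linalg.norm(e),np.degrees(a),"ctr",m[:2]-.055*np.array([np.cos(a),np.sin(a)]))
print(plane(S,f([(121,176)],194,340),X[:,2].mean()))
# re-measure heat sink with triangulation from the first pictures
d=pickle.load(open("c0.pkl","rb"))
print(tri(d["top"],[[448.3,275.1],[438.3,316.9],[417.8,309.7],[427.8,268.3]],d["side"],[[259,406.9],[202.1,400.1],[208.5,372.3],[265,378.8]]))
E
python3 t.py .4192 -.3496 .06 163.2
```

```text
[[ 0.5205 -0.3458  0.0834  0.002 ]
 [ 0.5031 -0.4041  0.0831  0.0028]
 [ 0.5131 -0.3501  0.0837  0.0021]
 [ 0.4987 -0.3959  0.0842  0.0024]
 [ 0.4817 -0.3658  0.0846  0.0019]]
[[ 0.5214 -0.3456]
 [ 0.5044 -0.4037]
 [ 0.5142 -0.35  ]
 [ 0.5    -0.3959]
 [ 0.4827 -0.366 ]] 0.06057002388618325 -16.315760476519866 ctr [ 0.4601 -0.3592]
[[ 0.5195 -0.3461]
 [ 0.5017 -0.4046]
 [ 0.512  -0.3503]
 [ 0.4975 -0.3959]
 [ 0.4807 -0.3655]] 0.061149301196326486 -16.932182190314066 ctr [ 0.458  -0.3593]
[[ 0.4349 -0.3512  0.0838]]
[[ 0.4967 -0.3985  0.0408  0.0019]
 [ 0.4041 -0.3706  0.0409  0.0026]
 [ 0.4186 -0.3244  0.045   0.0029]
 [ 0.5125 -0.3521  0.0418  0.0013]]
t 13.5 pos [ 0.4215 -0.3468  0.0595] rpy [-1.7996e+02  9.0000e-02  1.6335e+02] q [-0.69  0.46 -0.15  0.96  0.   -0.4 ]
turn [-0.04  0.09  0.15] shift [ 1.4 -3.4 -0.5]
```

```bash
python3 -m creep '[[0,0,0.1,0.3,-1.5,4,40],[0,0,0.1,0.6,-2.5,10,40],[0,0,0.1,0.6,-2.5,17,40],[0,0,0.1,0.6,-2.5,24,40],[0,0,0.1,0.6,-2.5,30,40],[0,0,0.1,0.6,-2.5,34,40],[0,0,0.1,0.6,-2.5,36,40],[0,0,0.1,0.6,-2.5,36,40],[0,0,0.1,0.6,-2.5,36,40],[0,0,0.1,0.6,-2.5,36,40]]';python3 t.py .4202 -.349 .0195 163.2
```

```text
clock: 14.33
position: [0.4198, -0.349, 0.0229]
tcp_rot: [-3.141, 0.001, 2.849]
wrist_force: [-0.2, 0.3, -1.3]
finger_gap: 0.0574
t 14.3333 pos [ 0.4198 -0.349   0.0229] rpy [-1.7999e+02  3.0000e-02  1.6322e+02] q [-0.69  0.51 -0.19  0.88 -0.   -0.4 ]
turn [-0.01  0.03  0.02] shift [-0.3  0.1  3.4]
```

```bash
python3 -m creep '[[0,0,0,0,0,0.5,40],[0,0,0,0,0,1,40],[0,0,0,0,0,1.5,40],[0,0,0,0,0,2,40],[0,0,0,0,0,2.5,40],[0,0,0,0,0,3,40],[0,0,0,0,0,3.3,40],[0,0,0,0,0,3.3,40],[0,0,0,0,0,3.3,40],[0,0,0,0,0,3.3,40]]'
```

```text
clock: 15.17
position: [0.4197, -0.349, 0.0198]
tcp_rot: [-3.141, 0.001, 2.849]
wrist_force: [-1.5, 0.7, 5.5]
finger_gap: 0.0573
```

```bash
python3 -m creep '[[0,0,0,0,0,0,56],[0,0,0,0,0,0,58],[0,0,0,0,0,0,60],[0,0,0,0,0,0,62],[0,0,0,0,0,0,65],[0,0,0,0,0,0,70],[0,0,0,0,0,0,76],[0,0,0,0,0,0,82],[0,0,0,0,0,0,85],[0,0,0,0,0,0,85]]'; python3 -m creep '[[0,0,0,0,0,-4,85],[0,0,0,0,0,-12,85],[0,0,0,0,0,-25,85],[0,0,0,0,0,-45,85],[0,0,0,10,5,-75,85],[0,0,0,35,15,-100,85],[0,0,0,65,30,-130,85],[0,0,0,85,45,-150,85],[0,0,0,95,55,-160,85],[0,0,0,100,60,-160,85]]'
python3 - <<'E'
from h import *;from station import manip
np.set_printoptions(precision=4,suppress=True)
im=[]
for n in("top","side","wrist"):
    c=manip.camera(n);pickle.dump(c,open(n+"7.pkl","wb"))
    H=hsv(c);m=(H[...,0]<16)&(H[...,1]>110)&(H[...,2]>60)
    sd=proj(c,[[.458,-.361,.0445]])[0];print(n,sd)
    im.append(c["pixels"])
    k=np.zeros(m.shape,np.uint8);cv2.circle(k,tuple(int(v) for v in sd),110 if n=="wrist" else 50,1,-1)
    try:
        q=quad(comp(m&(k>0),sd));w=plane(c,q,.0445);e=max([w[1]-w[0],w[2]-w[1]],key=np.linalg.norm)
        print(q.round(1).tolist(),w[:,:2].tolist(),w.mean(0),np.degrees(np.arctan(e[1]/e[0])))
    except Exception as x: print(x)
cv2.imwrite("pics/w7.png",np.hstack([im[2][:, :],cv2.resize(im[0][225:325,300:460],(240,150)) if 0 else cv2.copyMakeBorder(im[0][215:335,320:560],0,300,0,0,0)])[:,:,::-1])
E
```

```text
clock: 16.0
position: [0.4196, -0.3489, 0.0193]
tcp_rot: [-3.142, -0.0, 2.849]
wrist_force: [-0.5, 0.5, -1.4]
finger_gap: 0.0848
clock: 16.83
position: [0.3415, -0.2623, 0.1829]
tcp_rot: [-3.14, 0.006, 2.849]
wrist_force: [0.3, -0.7, 1.8]
finger_gap: 0.0851
top [433.4053 292.5142]
[[451.6, 273.9], [439.9, 319.9], [413.8, 311.8], [426.0, 265.4]] [[0.5000744591330083, -0.4047112433854696], [0.3988701501100866, -0.3722802685383305], [0.4153898848186742, -0.31519394410011026], [0.5180279715387799, -0.3475447187239173]] [ 0.4581 -0.3599  0.0445] -17.768084458135647
side [233.9345 388.3325]
[[266.3, 376.3], [261.2, 409.9], [197.6, 401.5], [206.1, 369.0]] [[0.5160080668192434, -0.34914963254226516], [0.498363849419309, -0.4057908458380554], [0.3955466825805659, -0.3734093049144918], [0.4132996448100356, -0.3174294044571032]] [ 0.4558 -0.3614  0.0445] -17.481453150062972
wrist [212.2137 329.2203]
[[240.7, 281.3], [242.5, 371.5], [187.2, 369.6], [178.4, 279.5]] [[0.4139158018182286, -0.3160151046602437], [0.5184339566563704, -0.34932513786647273], [0.4994838830341951, -0.4047168328589874], [0.39517280622710876, -0.3718089140964732]] [ 0.4568 -0.3605  0.0445] -17.67712877305647
```

View pics/w7.png

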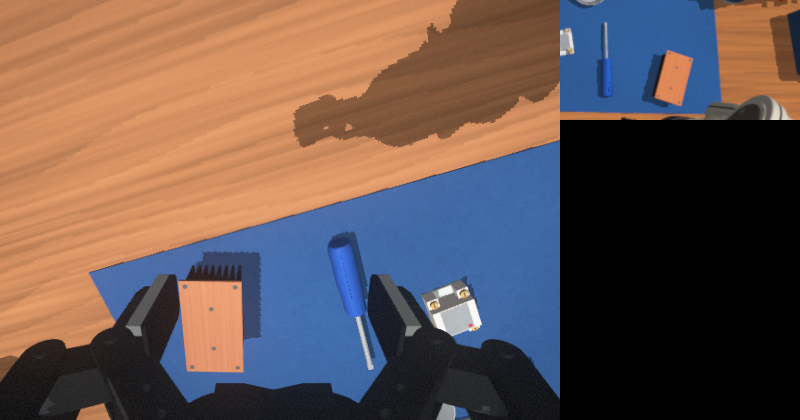

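```bash
python3 t.py .585 -.109 .12 188
```

```text
t 16.9833 pos [ 0.3414 -0.2626  0.1794] rpy [-1.7997e+02  6.0000e-02  1.6325e+02] q [-0.66  0.14 -0.26  1.17 -0.   -0.36]
turn [ -0.04   0.05 -24.75] shift [-188.9  217.3   59.5]
```

```bash
python3 -m creep '[[0,0,-2,-15,20,0,85],[0,0,-6,-38,45,5,85],[0,0,-9,-62,73,15,85],[0,0,-12,-87,100,25,85],[0,0,-15,-112,128,35,85],[0,0,-18,-137,156,45,85],[0,0,-21,-162,185,52,85],[0,0,-24,-180,207,57,85],[0,0,-24.7,-189,217,59,85],[0,0,-24.7,-189,217,59,85]]'
python3 - <<'E'
from h import *;from station import manip
np.set_printoptions(precision=4,suppress=True)
im=[];c=manip.camera("wrist");c=manip.camera("wrist");T=manip.camera("top")
s=manip.get_state();print(s["position"],s["tcp_rot"])
pickle.dump((c,T),open("r8.pkl","wb"))
x,y=proj(c,[[.535,-.116,.02]])[0].astype(int);x0,y0=x-65,y-65;print(x0,y0)
a=cv2.resize(c["pixels"][max(y0,0):max(y0,0)+130,x0:x0+130],(520,520),interpolation=2)
cv2.imwrite("pics/r8.png",a[:,:,::-1])
E
```

```text
clock: 17.82
position: [0.5871, -0.1074, 0.1167]
tcp_rot: [3.14, -0.002, -3.0]
wrist_force: [-0.4, -0.4, 0.9]
finger_gap: 0.0854
[ 0.584  -0.1098  0.1186] [ 3.1411 -0.003  -3.004 ]
207 77
```

View pics/r8.png

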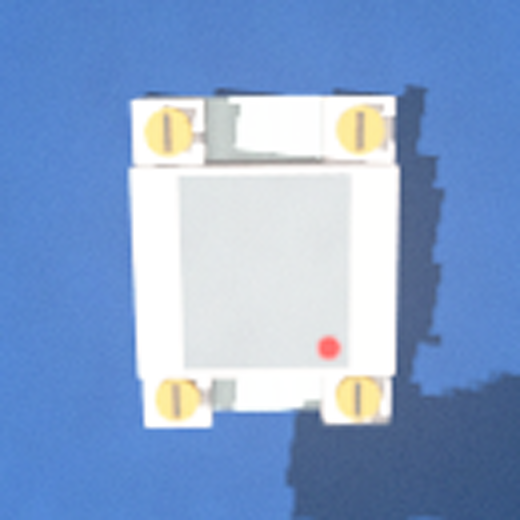

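```bash
python3 - <<'E'
from h import *
np.set_printoptions(precision=4,suppress=True)
c,T=pickle.load(open("r8.pkl","rb"));S=pickle.load(open("side7.pkl","rb"))
f=lambda L:(np.array(L)+.5)/4-.5+[207,77]
def ang(v): return np.degrees(np.arctan2(v[1],v[0]))
w=plane(c,f([(129,167),(400,166),(393,373),(137,376)]),.025)
print(w,w.mean(0),[np.linalg.norm(w[i]-w[i-1]).round(4) for i in range(4)])
print("ang",ang(w[0]-w[3]),ang(w[1]-w[2]),ang(w[0]-w[1])-90)
b=plane(c,f([(169,132),(360,130),(358,400),(177,400)]),.020);print(b,b.mean(0),ang(b[0]-b[3]),ang(b[1]-b[2]),ang(b[0]-b[1])-90)
# heights: red dot in wrist, side and top
def red(c,thr=40):
    sd=proj(c,[[.535,-.116,.025]])[0];px=c["pixels"].astype(int)
    m=(px[...,0]-np.maximum(px[...,1],px[...,2]))>thr;k=np.zeros(m.shape,np.uint8);cv2.circle(k,tuple(int(v) for v in sd),55 if c is not T and c is not S else 14,1,-1)
    px0=px[...,0]-np.maximum(px[...,1],px[...,2]);ys,xs=np.nonzero(m&(k>0)&(abs(px[...,1]-px[...,2])<60));wt=px0[ys,xs]
    return [[(xs*wt).sum()/wt.sum(),(ys*wt).sum()/wt.sum()]]
T0=pickle.load(open("top7.pkl","rb"))
for n,C in(("S",S),):
    print(red(c),red(C),tri(c,red(c),C,red(C)))
T=T0;print(red(T),tri(c,red(c),T,red(T)))
E
python3 t.py .535 -.116 .06 187.8
```

```text
[[ 0.5217 -0.1406  0.025 ]
 [ 0.5151 -0.0953  0.025 ]
 [ 0.5505 -0.0905  0.025 ]
 [ 0.5573 -0.1353  0.025 ]] [ 0.5362 -0.1154  0.025 ] [np.float64(0.036), np.float64(0.0458), np.float64(0.0357), np.float64(0.0454)]
ang -171.54290731046845 -172.23589872087206 -171.8092063143465
[[ 0.5153 -0.1349  0.02  ]
 [ 0.5105 -0.1026  0.02  ]
 [ 0.5573 -0.0953  0.02  ]
 [ 0.5619 -0.128   0.02  ]] [ 0.5363 -0.1152  0.02  ] -171.50017875854738 -171.20731644193228 -171.43349573254932
[[np.float64(288.6477037037037), np.float64(163.5108148148148)]] [[np.float64(262.29350649350647), np.float64(271.6545454545454)]] [[ 0.5465 -0.1028  0.0266  0.0014]]
[[np.float64(316.8222222222222), np.float64(250.95185185185184)]] [[ 0.5469 -0.103   0.0303  0.0007]]
t 17.9667 pos [ 0.584  -0.1098  0.1186] rpy [ 1.7997e+02 -1.7000e-01 -1.7212e+02] q [-0.19  0.5   0.08  1.16 -0.   -0.32]
turn [ 0.03 -0.17  0.08] shift [49.3  0.5 58.8]
```

```bash
python3 -m creep '[[0,0,-0.4,15,0.3,8,85],[0,0,-0.4,30,0.6,22,85],[0,0,-0.4,42,0.8,40,85],[0,0,-0.4,48.3,0.9,58,85],[0,0,-0.4,48.3,0.9,72,85],[0,0,-0.4,48.3,0.9,82,85],[0,0,-0.4,48.3,0.9,92,85],[0,0,-0.4,48.3,0.9,100,85],[0,0,-0.4,48.3,0.9,106,85],[0,0,-0.4,48.3,0.9,106,85]]'; python3 t.py .536 -.1155 .004 188.3
```

```text
clock: 18.8
position: [0.5362, -0.1151, 0.0132]
tcp_rot: [3.141, -0.002, -2.997]
wrist_force: [0.0, -0.2, -0.7]
finger_gap: 0.0848
t 18.8 pos [ 0.5362 -0.1151  0.0132] rpy [ 1.7997e+02 -9.0000e-02 -1.7169e+02] q [-0.21  0.53 -0.19  0.86 -0.   -0.36]
turn [ 0.03 -0.09  0.01] shift [ 0.2 -0.4  9.2]
```

```bash
python3 -m creep '[[0,0,0,0,-0.4,4,85],[0,0,0,0,-0.4,8,80],[0,0,0,0,-0.4,9,70],[0,0,0,0,-0.4,9,60],[0,0,0,0,-0.4,9,54],[0,0,0,0,-0.4,9,48],[0,0,0,0,-0.4,9,44],[0,0,0,0,-0.4,9,40],[0,0,0,0,-0.4,9,30],[0,0,0,0,-0.4,9,30]]';python3 -m creep '[[0,0,0,0,0,0,30],[0,0,0,0,0,0,30],[0,0,0,0,0,0,30],[0,0,0,0,0,-2,30],[0,0,0,0,0,-6,30],[0,0,0,0,0,-14,30],[0,0,0,0,0,-26,30],[0,0,0,0,0,-40,30],[0,0,0,0,0,-55,30],[0,0,0,0,0,-60,30]]'; python3 t.py .457 -.3606 .10 162.4
```

```text
clock: 19.63
position: [0.5374, -0.1156, 0.006]
tcp_rot: [-3.141, 0.001, -2.996]
wrist_force: [-0.1, 0.4, 5.5]
finger_gap: 0.0438
clock: 20.47
position: [0.5382, -0.1158, 0.0677]
tcp_rot: [-3.14, 0.003, -2.996]
wrist_force: [0.3, 0.2, -0.9]
finger_gap: 0.0437
t 20.4667 pos [ 0.5382 -0.1158  0.0677] rpy [-179.93    0.18 -171.68] q [-0.21  0.46 -0.13  0.98 -0.   -0.36]
turn [-0.03  0.19 25.92] shift [ 115.6 -230.5  -32.4]
```

```bash
python3 -m creep '[[0,0,2,0,0,-15,30],[0,0,5,8,-15,-30,30],[0,0,8,20,-40,-33,30],[0,0,11,34,-68,-33,30],[0,0,14,48,-96,-33,30],[0,0,17,62,-124,-33,30],[0,0,20,76,-152,-33,30],[0,0,23,90,-180,-33,30],[0,0,25,104,-207,-33,30],[0,0,25.9,112,-222,-33,30]]'; python3 -m creep '[[0,0,0,0,0,0,30],[0,0,0,0,0,0,30],[0,0,0,0,0,0,30],[0,0,0,0,0,0,30],[0,0,0,0,0,0,30],[0,0,0,0,0,0,30],[0,0,0,0,0,0,30],[0,0,0,0,0,0,30],[0,0,0,0,0,0,30],[0,0,0,0,0,0,30]]'; python3 t.py .458 -.3609 .065 162.4
python3 - <<'E'
from h import *;from station import manip
np.set_printoptions(precision=4,suppress=True)
W=manip.camera("wrist");S=manip.camera("side");pickle.dump((W,S),open("p9.pkl","wb"))
s=manip.get_state();G=Ro.from_euler("xyz",s["tcp_rot"])
# where the relay should appear if 1 mm ahead of the TCP
print(proj(S,s["position"]+G.apply([.001,0,-.02])),proj(W,s["position"]+G.apply([.001,0,-.02])))
a=W["pixels"][120:420,100:450];x,y=proj(S,s["position"])[0].astype(int);print(x,y)
b=cv2.resize(S["pixels"][y-60:y+40,x-60:x+60],(360,300),interpolation=2)
cv2.imwrite("pics/p9.png",np.hstack([a,b])[:,:,::-1])
E
```

```text
clock: 21.3
position: [0.4567, -0.3543, 0.0981]
tcp_rot: [-3.14, -0.0, 2.831]
wrist_force: [1.2, 0.0, -1.4]
finger_gap: 0.0436
clock: 22.13
position: [0.4582, -0.3512, 0.0983]
tcp_rot: [-3.142, 0.0, 2.835]
wrist_force: [0.4, 0.1, -1.4]
finger_gap: 0.0437
t 22.1333 pos [ 0.4582 -0.3512  0.0983] rpy [-180.      0.    162.43] q [-0.65  0.48 -0.01  1.09 -0.   -0.35]
turn [-0.    0.    0.03] shift [-2.7 -9.3 33.3]
[[229.6969 362.7434]] [[272.7579 298.943 ]]
231 368
```

View pics/p9.png

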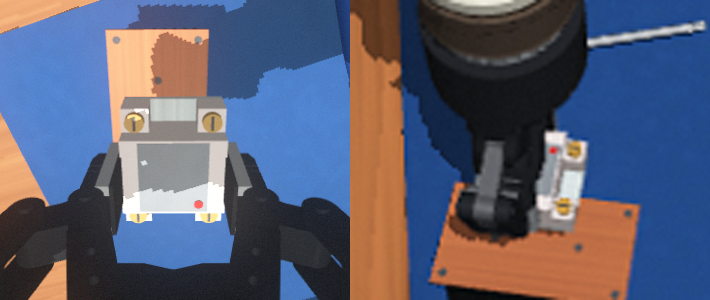

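```bash
python3 - <<'E'
from h import *;from station import manip
np.set_printoptions(precision=4,suppress=True)
W,S=pickle.load(open("p9.pkl","rb"));s=manip.get_state();G=Ro.from_euler("xyz",s["tcp_rot"])
px=W["pixels"].astype(int);br=(px[...,0]-px[...,2]>55)&(px[...,1]-px[...,2]>20)
pts=[]
for x,y in((234,242),(312,242),(309,336),(237,336)):
    ys,xs=np.nonzero(br[y-12:y+13,x-12:x+13]);pts.append([xs.mean()+x-12,ys.mean()+y-12]);print(pts[-1],len(xs))
pts=np.array([(234,242),(312,242),(309,336.5),(237,336.5)],float) if 0 else np.array(pts)
for z in(.112,.115,.118,.121):
    w=plane(W,pts,z);l=G.inv().apply(w-s["position"]);print(z,np.linalg.norm(w[0]-w[1]),np.linalg.norm(w[2]-w[3]),(np.linalg.norm(w[1]-w[2])+np.linalg.norm(w[0]-w[3]))/2,l.mean(0))
a,b=.0329/2,.0473/2
obj=np.array([[b,-a,0],[b,a,0],[-b,a,0],[-b,-a,0]])
ok,r,t=cv2.solvePnP(obj,pts,W["K"],np.array([W["k1"],0,0,0.]))
Rc=Ro.from_euler("xyz",W["rotation"]);F=Ro.from_matrix(np.diag([1.,-1,-1]))
M=Rc*F*Ro.from_rotvec(r.ravel());print("axes in tool",(G.inv()*M).as_matrix().T, "ctr tool",G.inv().apply(Rc.apply(F.apply(t.ravel()))+W["xyz"]-s["position"]))
E
```

```text
[np.float64(233.50735294117646), np.float64(242.64705882352942)] 272
[np.float64(312.05555555555554), np.float64(242.53174603174602)] 252
[np.float64(308.60655737704917), np.float64(336.8360655737705)] 122
[np.float64(238.14529914529913), np.float64(337.35897435897436)] 117
0.112 0.03291837302242198 0.0329778637606012 0.04855878651780983 [ 0.      0.0001 -0.0137]
0.115 0.03215286483686557 0.032210972133432776 0.04742956459257223 [ 0.002   0.0001 -0.0167]
0.118 0.03138735665130922 0.03144408050626426 0.0463003426673346 [ 0.0039  0.0001 -0.0197]
0.121 0.030621848465752777 0.030677188879095776 0.04517112074209697 [ 0.0059  0.0001 -0.0227]
axes in tool [[ 0.9994 -0.0049  0.0348]
 [ 0.0049  1.      0.0002]
 [-0.0348  0.      0.9994]] ctr tool [ 0.0005  0.0001 -0.0141]
```

```bash
python3 -m creep '[[0,0,0,-1,-4,3,30],[0,0,0,-2,-8,10,30],[0,0,0,-2.7,-9.3,18,30],[0,0,0,-2.7,-9.3,26,30],[0,0,0,-2.7,-9.3,33,30],[0,0,0,-2.7,-9.3,39,30],[0,0,0,-2.7,-9.3,43,30],[0,0,0,-2.7,-9.3,45,30],[0,0,0,-2.7,-9.3,46,30],[0,0,0,-2.7,-9.3,46,30]]'; python3 t.py .458 -.3609 .0485 162.4
```

```text
clock: 23.07
position: [0.458, -0.361, 0.0522]
tcp_rot: [-3.142, -0.0, 2.835]
wrist_force: [-0.0, -0.0, -2.5]
finger_gap: 0.0435
t 23.0667 pos [ 0.458  -0.361   0.0522] rpy [-180.     -0.    162.43] q [-0.67  0.53 -0.05  0.99 -0.   -0.36]
turn [-0.   -0.    0.03] shift [-0.   0.1  3.7]
```

```bash
python3 -m creep '[[0,0,0,0,0,0.5,30],[0,0,0,0,0,1,30],[0,0,0,0,0,1.5,30],[0,0,0,0,0,2,30],[0,0,0,0,0,2.5,30],[0,0,0,0,0,3,30],[0,0,0,0,0,3.4,30],[0,0,0,0,0,3.4,30],[0,0,0,0,0,3.4,30],[0,0,0,0,0,3.4,30]]'
```

```text
clock: 23.9
position: [0.4579, -0.361, 0.0489]
tcp_rot: [-3.142, -0.0, 2.835]
wrist_force: [-1.2, 0.3, -1.8]
finger_gap: 0.0437
```

```bash
python3 -m creep '[[0,0,0,0,0,0.2,30],[0,0,0,0,0,0.4,30],[0,0,0,0,0,0.6,30],[0,0,0,0,0,0.8,30],[0,0,0,0,0,1,30],[0,0,0,0,0,1.2,30],[0,0,0,0,0,1.2,30],[0,0,0,0,0,1.2,30],[0,0,0,0,0,1.2,30],[0,0,0,0,0,1.2,30]]'
```

```text
clock: 24.73
position: [0.458, -0.3611, 0.0485]
tcp_rot: [-3.141, 0.001, 2.835]
wrist_force: [-1.5, 1.4, 5.6]
finger_gap: 0.0439
```

```bash
python3 -m creep '[[0,0,0,0,0,0,43],[0,0,0,0,0,0,45],[0,0,0,0,0,0,47],[0,0,0,0,0,0,50],[0,0,0,0,0,0,56],[0,0,0,0,0,0,64],[0,0,0,0,0,0,72],[0,0,0,0,0,0,80],[0,0,0,0,0,0,85],[0,0,0,0,0,0,85]]'; python3 -m creep '[[0,0,0,0,0,-4,85],[0,0,0,0,0,-12,85],[0,0,0,0,0,-25,85],[0,0,0,0,0,-45,85],[0,0,0,0,0,-70,85],[0,0,0,-15,20,-90,85],[0,0,0,-30,50,-95,85],[0,0,0,-45,80,-95,85],[0,0,0,-60,110,-95,85],[0,0,0,-65,125,-95,85]]';  python3 -m creep '[[0,0,0,0,20,0,85],[0,0,0,0,40,0,85],[0,0,0,0,60,0,85],[0,0,0,0,70,0,85],[0,0,0,0,70,0,85],[0,0,0,0,70,0,85],[0,0,0,0,70,0,85],[0,0,0,0,70,0,85],[0,0,0,0,70,0,85],[0,0,0,0,70,0,85]]'
cat > fin.py <<'E'
from h import *;from station import manip
np.set_printoptions(precision=4,suppress=True)
for n in("top","side","wrist"):
    c=manip.camera(n);pickle.dump(c,open(n+"F.pkl","wb"));H=hsv(c);px=c["pixels"].astype(int)
    sd=proj(c,[[.458,-.361,.0445]])[0];k=np.zeros(px.shape[:2],np.uint8)
    if not(0<sd[0]<560 and 0<sd[1]<420):print(n,"out");continue
    cv2.circle(k,tuple(int(v) for v in sd),110 if n=="wrist" else 50,1,-1)
    nb=((H[...,0]<16)&(H[...,1]>110)&(H[...,2]>60)&(k>0))
    wh=((H[...,1]<60)&(H[...,2]>110)&(k>0))
    for nm,m,z in(("plate",nb|wh,.0445),("relay",wh,.064)):
        try:
            q=quad(comp(m,proj(c,[[.458,-.361,z]])[0],5));w=plane(c,q,z);e=max([w[1]-w[0],w[2]-w[1]],key=np.linalg.norm)
            print(n,nm,w.mean(0),"sides",[float(np.linalg.norm(w[i]-w[i-1]).round(4)) for i in range(4)],"ang",np.degrees(np.arctan(e[1]/e[0])))
        except Exception as x: print(n,nm,"fail",x)
    r=(px[...,0]-np.maximum(px[...,1],px[...,2]))
E
python3 fin.py
```

```text
clock: 25.57
position: [0.4579, -0.3611, 0.0477]
tcp_rot: [-3.142, -0.0, 2.835]
wrist_force: [-1.1, 0.6, 0.8]
finger_gap: 0.0847
clock: 26.4
position: [0.5607, -0.259, 0.1442]
tcp_rot: [3.141, 0.003, 2.838]
wrist_force: [0.3, -0.9, 0.6]
finger_gap: 0.0853
clock: 27.23
position: [0.5784, -0.1957, 0.1427]
tcp_rot: [-3.141, -0.0, 2.833]
wrist_force: [0.4, -0.3, -0.2]
finger_gap: 0.085
top plate [ 0.4621 -0.3605  0.0445] sides [0.2077, 0.2187, 0.2158, 0.2261] ang -23.89498800307334
top relay [ 0.4604 -0.3481  0.064 ] sides [0.1681, 0.2131, 0.2586, 0.2254] ang 86.31894980153349
side plate [ 0.4563 -0.3602  0.0445] sides [0.1088, 0.058, 0.1079, 0.0653] ang -17.325760273251174
side relay [ 0.4567 -0.3643  0.064 ] sides [0.0556, 0.0509, 0.0569, 0.0534] ang -17.22918750350578
wrist out
```

```bash
python3 - <<'E'
from h import *
np.set_printoptions(precision=4,suppress=True)
T,S=[pickle.load(open(n+"F.pkl","rb")) for n in("top","side")]
for n,c,rad in(("T",T,40),("S",S,60)):
    H=hsv(c);px=c["pixels"].astype(int);sd=proj(c,[[.458,-.361,.0445]])[0];k=np.zeros(px.shape[:2],np.uint8);cv2.circle(k,tuple(int(v) for v in sd),rad,1,-1)
    o=(H[...,0]<16)&(H[...,1]>110)&(H[...,2]>60)&(k>0)
    ct=comp(o,sd+[0,12],1);q=quad(cv2.convexHull(ct)) if 0 else cv2.boxPoints(cv2.minAreaRect(ct));w=plane(c,q,.0445)
    print(n,"plate",w.mean(0),[float(np.linalg.norm(w[i]-w[i-1]).round(4)) for i in range(4)])
    k2=cv2.fillConvexPoly(np.zeros_like(k),q.astype(int),1)
    wh=(H[...,1]<70)&(H[...,2]>110);k3=np.zeros_like(k);cv2.circle(k3,tuple(int(v) for v in proj(c,[[.458,-.361,.06]])[0]),22 if n=="T" else 30,1,-1)
    ct=comp(wh&(k3>0),proj(c,[[.458,-.361,.064]])[0],5);r=cv2.minAreaRect(ct);w=plane(c,cv2.boxPoints(r),.064)
    e=max([w[1]-w[0],w[2]-w[1]],key=np.linalg.norm)
    print(n,"relay",w.mean(0),[float(np.linalg.norm(w[i]-w[i-1]).round(4)) for i in range(4)],np.degrees(np.arctan(e[1]/e[0])))
    d=(px[...,0]-np.maximum(px[...,1],px[...,2]))*((abs(px[...,1]-px[...,2])<40)&(k3>0)&(H[...,0]>=0)&((H[...,0]>165)|(H[...,0]<3)))
    y,x=np.unravel_index(d.argmax(),d.shape);print("red",x,y,d.max(),plane(c,[[x,y]],.0675))
E
```

```text
Traceback (most recent call last):
  File "h.py", line 22, in comp
    ys,xs=np.nonzero(m);i=np.argmin((xs-seed[0])**2+(ys-seed[1])**2)
                          ~~~~~~~~~^^^^^^^^^^^^^^^^^^^^^^^^^^^^^^^^^
ValueError: attempt to get argmin of an empty sequence
```

```bash
python3 -m creep '[[0,0,0,0,30,-20,85],[0,0,0,0,60,-40,85],[0,0,0,0,90,-50,85],[0,0,0,10,120,-50,85],[0,0,0,20,150,-50,85],[0,0,0,30,180,-50,85],[0,0,0,40,210,-50,85],[0,0,0,50,240,-50,85],[0,0,0,60,260,-50,85],[0,0,0,60,270,-50,85]]'
python3 fin.py; python3 - <<'E'
from h import *
np.set_printoptions(precision=4,suppress=True)
T,S=[pickle.load(open(n+"F.pkl","rb")) for n in("top","side")];d=pickle.load(open("c0.pkl","rb"))
R=[]
for n,c in(("T",T),("S",S)):
    H=hsv(c);px=c["pixels"].astype(int);k3=np.zeros(px.shape[:2],np.uint8);cv2.circle(k3,tuple(int(v) for v in proj(c,[[.458,-.361,.0645]])[0]),22 if n=="T" else 28,1,-1)
    g=(px[...,0]-np.maximum(px[...,1],px[...,2]))*((k3>0)&((H[...,0]>168)|(H[...,0]<4)))
    ys,xs=np.nonzero(g>.5*g.max());wt=g[ys,xs];R.append([[(xs*wt).sum()/wt.sum(),(ys*wt).sum()/wt.sum()]]);print(R[-1],len(xs),g.max())
print("red dot",tri(T,R[0],S,R[1]))
for n,c in(("top",T),("side",S)):
    D=cv2.absdiff(c["pixels"],d[n]["pixels"]).max(2)>60
    k,l,st,ce=cv2.connectedComponentsWithStats(D.astype(np.uint8));print(n,[(ce[i].astype(int).tolist(),int(st[i,4])) for i in range(1,k) if st[i,4]>60])
E
```

```text
clock: 28.22
position: [0.6022, 0.084, 0.1928]
tcp_rot: [3.141, -0.001, 2.839]
wrist_force: [0.6, -1.2, 0.2]
finger_gap: 0.085
top plate [ 0.4585 -0.3613  0.0445] sides [0.0608, 0.1075, 0.0594, 0.1096] ang -18.197401300771258
top relay [ 0.4548 -0.3611  0.064 ] sides [0.0461, 0.056, 0.0445, 0.053] ang -17.62691751103705
side plate [ 0.4562 -0.3602  0.0445] sides [0.1087, 0.058, 0.1074, 0.065] ang -17.272926852672313
side relay [ 0.4568 -0.3643  0.064 ] sides [0.0556, 0.0517, 0.0572, 0.0526] ang -16.802665562612052
wrist out
[[np.float64(438.8333333333333), np.float64(288.4065040650407)]] 4 79
[[np.float64(240.47596899224806), np.float64(377.4248062015504)]] 4 201
red dot [[ 0.4678 -0.3606  0.0796  0.0071]]
top [([190, 286], 32704), ([137, 90], 70), ([239, 186], 113), ([246, 245], 294), ([322, 256], 539), ([96, 364], 3116), ([434, 292], 1240), ([410, 300], 159), ([256, 368], 487)]
side [([12, 16], 396), ([71, 22], 1416), ([250, 18], 260), ([259, 15], 114), ([281, 14], 1089), ([10, 57], 486), ([273, 93], 2601), ([5, 132], 774), ([252, 201], 1343), ([103, 192], 238), ([40, 206], 974), ([4, 212], 227), ([46, 238], 280), ([257, 280], 617), ([233, 388], 2274)]
```

```bash
python3 -c "
from station import manip
s=manip.get_state();print(s['clock'],s['wrist_force'],s['finger_gap'],abs(s['qd']).max());print(manip.finish_job())"
```

```text
28.3667 [-0.6043841  -1.15209085 -0.51053079] 0.08538647886978729 0.036180387687897095
the job is handed in; nothing more can be done
None
```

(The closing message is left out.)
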